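Stand a die plate on the demagnetiser and select its setting

TASK

Take the yellow-banded steel die plate out of its slanted rack and set it down upright on its long thin edge, yellow band uppermost, inside the yellow outline on the black pad of the demagnetiser. Let go so that it stands by itself, then turn the selector until its white pointer line points at the green tab. Leave the other plate and the bystanding things where they are.

Things in the scene. Friction and masses are not known exactly. Their poses are not given: they have to be found in the camera images.
- plate: bright steel die plate, 110 x 90 x 14 mm, 0.65 to 0.95 kg, with a dark bore and a yellow band 14 mm wide along its upper long edge. Origin: centre of its lower long edge face (110 x 14 mm); x = its thickness, y = along its 110 mm length, z = across its 90 mm height, towards the band. Starts in either of the rack's two channels
- plate_top (a point): centre of the plate's upper (yellow) edge face, 90 mm from its origin along z. At the start the plate leans 40 degrees from vertical, this edge up and nearer the robot; the upper 44 mm of the plate is free of the rack on both faces
- spare_plate: dark steel plate of the same size and frame with a red band, in the rack's other channel: not to be used
- rack: fixed green rack, base 160 x 270 x 10 mm, origin under its centre. Two slanted channels at y = +70 and -70 mm, 110 mm long, leaning 40 degrees from vertical, upper end towards -x; plate feet at x = +30, z = 34 mm. A back wall reaches 46 mm up the plate's robot side face, a front lip 24 mm up its other face with 3 mm of play: the plate comes out along its own z only
- unit: fixed blue bench demagnetiser, housing 180 (x) x 360 (y) x 60 mm (z), flat top, origin under its centre; black pad on the left half (+y), selector on the right half (-y)
- pad_mark (a point): centre of the yellow outline on the pad, on the top surface (60 mm above the table); axes as the demagnetiser's. The outline is 30 mm (x) x 130 mm (y) inside, so the plate's 110 mm length goes along y
- selector (a joint): angle of the selector knob, rad, 0 to 2.2, growing clockwise seen from above; 0 = pointer towards the demagnetiser's -x. Stays where it is left (friction about 0.04 N m)
- selector_grip (a point): on the knob's axis at the height to grip, 37 mm above the housing's top. Black grip bar 57 mm long, 14 mm wide, top 44 mm above the housing, on a disc 60 mm across whose top is 14 mm above the housing. Axes turn with the knob: bar along x, white pointer line on its -x half
- selector_pointer (a point): where the pointer line meets the circle of the tabs: 52 mm from the knob's axis, in the direction of the white line, 6 mm above the housing's top (nothing is there, it turns with the knob)
- tab_green: green round tab 14 mm across, 6 mm high, on the housing, 52 mm from the knob's axis: at the joint angle 0.75, 1.10 or 1.45 rad (varies); origin under its centre. A red and a white tab of the same size stand at the two other angles
- bin: bystander: open blue plastic parts bin 100 x 160 x 70 mm holding steel punches
- oil_bottle: bystander: white plastic bottle with red cap, 64 mm across, 170 mm tall
- tin: bystander: metal can with a green label, 72 mm across, 80 mm tall
- wrench: bystander: steel wrench 130 mm long lying flat; x along it
- brush: bystander: brush 190 mm long lying flat; x along it

How it is judged (in metres and radians):
On the way, in this order (a step that is already met when the one before it is completed fails the run):
1. the plate is lowered upright onto the pad inside the outline, and touches it while still held (not dropped) (angle between plate's own z axis and vertical below 0.06 rad and z of plate in the frame of pad_mark between -0.004 and 0.004 m and x of plate in the frame of pad_mark between -0.008 and 0.008 m and y of plate in the frame of pad_mark between -0.01 and 0.01 m and angle between the y axis of plate and the y axis of pad_mark, either way round below 0.12 rad and contact force between the fingers and plate above 1 N and contact force between plate and unit above 0.5 N), for 0.1 s.
2. the plate stands by itself there, let go of (angle between plate's own z axis and vertical below 0.06 rad and z of plate in the frame of pad_mark between -0.004 and 0.004 m and x of plate in the frame of pad_mark between -0.008 and 0.008 m and y of plate in the frame of pad_mark between -0.01 and 0.01 m and angle between the y axis of plate and the y axis of pad_mark, either way round below 0.12 rad and contact force between the fingers and plate below 0.1 N and linear speed of plate below 0.01 m/s and angular speed of plate below 0.1 rad/s), for 0.3 s.
3. the selector's pointer is turned to the green tab (within 7 mm on the tab circle, about 8 degrees) (angle between plate's own z axis and vertical below 0.06 rad and z of plate in the frame of pad_mark between -0.004 and 0.004 m and x of plate in the frame of pad_mark between -0.008 and 0.008 m and y of plate in the frame of pad_mark between -0.01 and 0.01 m and angle between the y axis of plate and the y axis of pad_mark, either way round below 0.12 rad and horizontal distance between selector_pointer and tab_green below 0.007 m), for 0.2 s.
At the end, for the whole second after the job is handed in: Plate let go of and at rest on its long thin edge on the pad, band up, within 3 degrees of vertical, foot centre within 8 mm (x, across) and 10 mm (y, along) of the outline centre, turned under 7 degrees from it; selector pointer at rest within 7 mm (8 degrees) of the green tab (all of step 3 and contact force between the fingers and plate below 0.1 N and linear speed of plate below 0.01 m/s and angular speed of plate below 0.1 rad/s and velocity of joint selector between -0.05 and 0.05 rad/s); the robot touches nothing.
It fails at once if the red-banded plate is moved more than 15 mm (distance of spare_plate from where it was at the start of the episode above 0.015 m).
It fails at once if a bystander (bin, bottle, tin, wrench or brush) is moved more than 20 mm (distance of any of bin, oil_bottle, tin, wrench, brush from where it was at the start of the episode above 0.02 m).
It fails at once if the plate falls over on the demagnetiser or is laid down flat (its height axis more than 70 degrees from vertical) (angle between plate's own z axis and vertical above 1.22 rad).
It also fails if it takes over 56 s, if anything falls off the work surface, if the arm or the gripper's body presses on something with over 40 N, if the wrist force passes 120 N, or if a joint passes its speed limit or range.

ROBOT

A 6-joint arm with a two-finger parallel gripper is mounted at the origin on the work surface. World frame = base frame: x ahead of the robot, y to its left, z up, the work surface at z = 0. Lengths are in mm, angles in degrees, forces in N, time in s.
With the tool pointing down it reaches from about 350 to 850 mm from the base axis. Payload 8.1 kg.
Tool frame: the origin (TCP) lies at the very end of the fingers, on their centre line; the grasp point (between the pads) lies 19 mm behind it; z points along the fingers, y is the line along which they close (so a half turn about z gives the same grasp; the last joint's range is limited). The gripper opens to 85 mm and grips with 20 to 120 N. Pads are 22 mm wide; open, the fingers measure 114 mm over their backs; the gripper's body (76 mm by 85 mm) begins 54 mm behind the grasp point. The pads swing forward as they close: fully open they stand 13 mm farther back than shut.
Start: joints at [62.601, 7.471, 85.268, -0, 87.261, -4.893], TCP at [229.645, 554.318, 231.292] pointing down, gripper open.
Joint ranges: [-169.43, 169.43], [-51.17, 129.36], [1.28, 143.12], [-76.62, 256.62], [0, 156.53], [-152.29, 152.29]. Speed limits (degrees/s): [136.94, 136.94, 159.86, 180, 180, 180].

INTERFACE

Orientations are given as [roll, pitch, yaw] about the fixed x, y, z axes, in that order (R = Rz(yaw) Ry(pitch) Rx(roll)).
In Python, from bench import sense, eyes, job, models gives the robot as it stands. The module is installed in compiled form; this text tells all that it offers.
- The arm moves only by the tool apply_moves, never from a script. Its argument "rows" is a list of rows, each a list of 6 numbers: the shift along the tool's x, y, z in mm, then the turn, a rotation vector about the tool's x, y, z in rad. In form: [[dx, dy, dz, rx, ry, rz], ...]. A call has exactly 5 rows; each row shifts and turns the commanded pose from where the row before left it, along the tool's axes as they then stand; what a row does not reach is not made up. A row lasts 1/8 s, in which the tool goes at most 62.5 mm and 10.7 degrees, less where a joint would pass 70% of its speed; a pose out of reach is approached as far as the arm can. A call is refused whole if a number of a shift passes 62.5 or a number of a turn 0.188, either way. A call with a gripper value outside its range is refused whole. "fingers" is the finger opening in mm, from 0 to 85.4, set as the call begins (left out, the last holds). The fingers move at their own pace and stop on an object; "grip_force" is the grip in N (left out, the last holds). Time passes only in rows, so rows that do not move let the fingers close, or fill a call up. It gives the time, the measured TCP pose, the force, the opening and the grip force at its end, in the units of the state.
- sense(): the state, without advancing time (a new reading comes with each control period).
- eyes.snapshot(name): name is "scene" or "top" or "wrist"; returns (picture, depth): 420x560x3 uint8, red, green, blue; 420x560 float32, mm along the optical axis (not along the pixel's ray), 0 where there is no reading.
- eyes.get_calibration(name): a dict with "intrinsics" (3x3 intrinsics, pixels), "D" ([k1, k2, p1, p2, k3] as OpenCV has them; the pictures are not rectified), "R" (3x3) and "t" (3): a world point X has camera coordinates R X + t; the wrist camera has in their place "mount" (4x4, takes a point from camera to tool coordinates, whose origin is the TCP and whose axes are the flange's). Camera axes: x right, y down, z forward; pixel columns grow to the right and rows downward; lengths in mm; the calibration is good to about 2 mm. A picture is of the moment at which its call begins: read the wrist's pose just before it. get_calibration takes no time and is no camera call.
- job.hand_in(): hands the job in; it is judged then, once.
Trained networks look in the newest picture that a camera, given by its name, has taken for a name from the list of things; names that differ only in an ending like _2 or _b are one class to them, and where a whole thing is asked for, a point or a joint stands for the part that bears it (a point fixed in the world has none). Each returns a list of dicts, best first, with "confidence" (0 to 1); they miss things now and then, are a little off and sometimes report something else, mostly with a low value. They report only what shows in the picture. A call takes as long as a camera call.
- models.boxes_of(name, camera): "xyz" ([x, y, z] in mm, in world coordinates, good to about 4 mm: the middle of the surface that is visible of it).
- models.cut_out(name, camera): "pixels" (420x560 bool, what is visible of it).
- models.place_of(name, camera): "xyz" ([x, y, z] in mm, in world coordinates, good to about 4 mm: a listed point, or the origin of a listed thing).
The state is a dict: "time": time; "joint_pos": joint angles; "qd": joint speeds; "joint_efforts": joint torques, N m; "tool_pos": TCP position; "tcp_rot": TCP orientation; "ft_force": force on the tool from outside, world axes, zero at the start; "wrist_torque": the same for the moment, N m; "finger_gap": finger opening in mm; "grip_force": force on a finger pad.
Only numpy, scipy, OpenCV 4.12 (cv2) and the standard library are available. Lean on these libraries where they do the work, as an engineer would, in place of code of your own. Each camera call takes 0.05 s, during which the arm holds its last target. There are 200 camera calls.

## Working session

There is one attempt and no reset: what is moved stays moved. The work goes in short steps, Python scripts to look and compute and a tool call to move; the robot and the scene stay as the last step left them, time stands still between calls to the robot, and variables do not carry over. Pictures are saved under pics/ and viewed, at most 10 in all, crops included, and the job is handed in when it is done.

Besides the shell and the picture viewer there is one more tool, called after "Emit:" as name([rows], argument=value, ...), one row to a line, values as JSON. apply_moves: Moves the arm, as the interface text tells. Its arguments: {"type":"object","properties":{"rows":{"type":"array"},"fingers":{"type":"number"},"grip_force":{"type":"number"}},"required":["rows"]}

```bash
mkdir -p pics
cat > h.py <<'E'
import numpy as np, cv2
from scipy.spatial.transform import Rotation as Ro
from bench import sense, eyes, job, models
np.set_printoptions(precision=2, suppress=True)
def tool(s=None):
    s=s or sense(); r=s["tcp_rot"]
    return np.array(s["tool_pos"]), Ro.from_euler('xyz',r,degrees=True).as_matrix()
def cam(name):
    """K,D,Rwc,twc : world = Rwc c + twc"""
    c=eyes.get_calibration(name); K=np.array(c["intrinsics"]);D=np.array(c["D"])
    if name=="wrist":
        M=np.array(c["mount"]);p,R=tool(); return K,D,R@M[:3,:3],R@M[:3,3]+p
    R=np.array(c["R"]);t=np.array(c["t"]); return K,D,R.T,-R.T@t
def pts(c,uv,z):
    K,D,R,t=c; n=cv2.undistortPoints(np.float64(uv).reshape(-1,1,2),K,D).reshape(-1,2)
    return (np.c_[n,np.ones(len(n))]*np.reshape(z,(-1,1)))@R.T+t
def onplane(c,uv,h):
    d=pts(c,uv,1)-c[3]; return c[3]+d*((h-c[3][2])/d[:,2])[:,None]
def proj(c,X):
    K,D,R,t=c; return cv2.projectPoints(((np.atleast_2d(X)-t)@R),np.zeros(3),np.zeros(3),K,D)[0].reshape(-1,2)
def cloud(c,mask,depth):
    v,u=np.where(mask&(depth>0)); return pts(c,np.c_[u,v],depth[v,u])
def save(n,img): cv2.imwrite("pics/"+n,img[:,:,::-1])
E
python3 - <<'E'
from h import *
print(sense())
for n in("scene","top"):
    im,d=eyes.snapshot(n); save(n+"1.png",im); np.savez("%s1.npz"%n,im=im,d=d); 
    for k in("plate","plate_top","spare_plate","rack","unit","pad_mark","selector_grip","selector_pointer","tab_green","bin","oil_bottle","tin"):
        r=models.place_of(k,n); print(n,k,[(np.array(a["xyz"]),round(a["confidence"],2)) for a in r[:2]])
E
```

```text
{'time': 0.0, 'joint_pos': array([62.6 ,  7.51, 85.33,  0.  , 87.26, -4.89]), 'qd': array([-0.01, -0.05, -0.15, -0.03, -0.15,  0.08]), 'joint_efforts': array([  0.  , -56.94, -50.06,   0.  ,   0.01,  -0.  ]), 'tool_pos': array([229.37, 553.81, 230.24]), 'tcp_rot': array([-179.89,   -0.01,  157.49]), 'ft_force': array([ 0.17, -0.48, -0.29]), 'wrist_torque': array([-0.01, -0.04,  0.  ]), 'grip_force': 0.0, 'finger_gap': 85.33858050289602}
scene plate [(array([557.2, 137. ,  33.5]), 0.89)]
scene plate_top [(array([499. , 138.3,  99.8]), 0.82)]
scene spare_plate [(array([ 497.7, -144. ,   59.3]), 0.74), (array([545.4, 283.1,  37.1]), 0.63)]
scene rack [(array([522.9, 203.1,   4.1]), 0.58)]
scene unit [(array([ 483.1, -220.8,   -3.7]), 0.95)]
scene pad_mark [(array([ 494.6, -139.5,   63.1]), 0.85)]
scene selector_grip [(array([ 469.3, -321.5,   94.5]), 0.93), (array([523.7, 206.1,   0.1]), 0.31)]
scene selector_pointer [(array([ 422.6, -297.6,   68.1]), 0.72), (array([554.7, 132.9,  32.9]), 0.22)]
scene tab_green [(array([548. , 281.9,  36.3]), 0.57), (array([ 433.3, -278.1,   58.4]), 0.5
[... 178 characters left out ...]
late_top [(array([500.1, 135.1, 103.9]), 0.93), (array([551.2, 280.7,  36.4]), 0.42)]
top spare_plate [(array([548.8, 280.5,  34.5]), 0.71)]
top rack [(array([521.1, 210.1,  -0.2]), 0.87)]
top unit [(array([ 486.6, -223.7,   -0.4]), 0.94)]
top pad_mark [(array([ 497.4, -138. ,   55.4]), 0.74), (array([554.8, 138.6,  35. ]), 0.35)]
top selector_grip [(array([ 470.5, -320.1,   96.7]), 0.89), (array([556.2, 139.4,  35.7]), 0.17)]
top selector_pointer [(array([ 426.1, -296.9,   67. ]), 0.61)]
top tab_green [(array([ 435.2, -276.6,   60.2]), 0.57)]
top bin [(array([ 757.5, -272.7,   -1.4]), 0.55)]
top oil_bottle [(array([706.9, 352. ,   2.5]), 0.66)]
top tin [(array([771. ,  67. ,   2.3]), 0.55)]
```

View pics/top1.png

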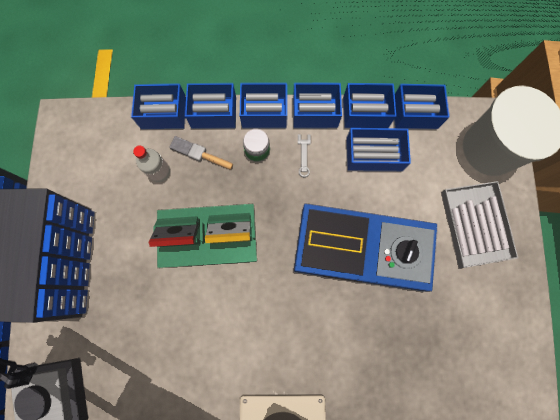

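View pics/scene1.png

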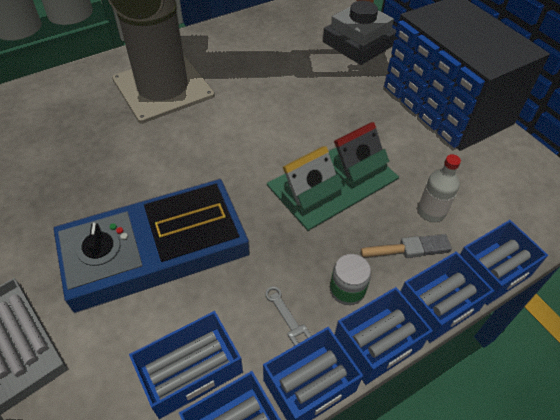

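Top view: yellow-banded plate in the right channel (band about (227,238)), red spare at (174,240). The pad outline runs (310,232) to (362,252), the knob is at (407,252), and the green tab at (391,265). The unit is turned a few degrees. Next I measure from colour and depth in both fixed cameras.

```bash
cat >> h.py <<'E'
def yellow(im):
    h=cv2.cvtColor(im,cv2.COLOR_RGB2HSV); return (h[...,0]>18)&(h[...,0]<34)&(h[...,1]>140)&(h[...,2]>90)
def green(im):
    h=cv2.cvtColor(im,cv2.COLOR_RGB2HSV); return (h[...,0]>45)&(h[...,0]<80)&(h[...,1]>140)&(h[...,2]>60)
def rect(P):
    (c,wh,a)=cv2.minAreaRect(P[:,:2].astype(np.float32)); b=cv2.boxPoints((c,wh,a))
    e=[b[1]-b[0],b[2]-b[1]]; e=max(e,key=np.linalg.norm); e=e*np.sign(e[1])
    return np.array(c),np.array(wh),np.degrees(np.arctan2(-e[0],e[1]))
def plan(p1,R1,n,p0=None,R0=None):
    if p0 is None: p0,R0=tool()
    w=Ro.from_matrix(R0.T@R1).as_rotvec()/n; R=R0.copy()
    for k in range(n):
        print(np.round(np.r_[R.T@(p1-p0)/n,w],[1,1,1,4,4,4] if 0 else 3).tolist()); R=R@Ro.from_rotvec(w).as_matrix()
E
python3 - <<'E'
from h import *
for n in("top","scene"):
    z=np.load(n+"1.npz"); im,d=z["im"],z["d"]; c=cam(n)
    yv,yu=np.where(yellow(im)); uv=np.c_[yu,yv]; P=pts(c,uv,d[yv,yu])
    o=onplane(c,uv,60); m=(abs(o[:,0]-495)<60)&(abs(o[:,1]+140)<90); print(n,"outline",m.sum(),rect(o[m]))
    m=(abs(P[:,0]-500)<45)&(abs(P[:,1]-137)<80); Q=P[m]; Q=Q[Q[:,2]>60]
    print("band",len(Q),rect(Q),Q.mean(0),Q.min(0),Q.max(0))
    gv,gu=np.where(green(im)); o=onplane(c,np.c_[gu,gv],66); m=np.linalg.norm(o[:,:2]-[468,-320],axis=1)<70
    print("green",m.sum(),o[m].mean(0))
    r=models.cut_out("rack",n); 
    if r:
        C=cloud(c,r[0]["pixels"],d); C=C[(C[:,2]>5)&(C[:,2]<15)]; print("rack",len(C),rect(C))
    r=models.cut_out("unit",n)
    if r:
        C=cloud(c,r[0]["pixels"],d); C=C[(C[:,2]>55)&(C[:,2]<64)]; print("unit",len(C),rect(C))
E
```

```text
top outline 287 (array([ 497.95, -137.56]), array([140.93,  39.49]), np.float32(-8.958231))
band 350 (array([503.04, 136.81]), array([ 19.74, 110.83]), np.float32(4.1889997)) [502.4  136.61 103.53] [490.87  81.61  96.47] [516.73 191.52 111.81]
green 17 [ 436.99 -278.39   66.  ]
rack 2981 (array([521.6 , 208.14]), array([160.28, 271.34]), np.float32(4.4512844))
unit 7548 (array([ 484.17, -220.94]), array([357.66, 180.07]), np.float32(-8.99048))
scene outline 355 (array([ 496.93, -137.86]), array([138.79,  39.75]), np.float32(-8.915753))
band 319 (array([505.43, 135.28]), array([ 17.39, 109.01]), np.float32(4.976455)) [507.51 133.33 104.32] [492.68  81.53  96.94] [517.07 190.13 112.02]
green 24 [ 438.3  -280.13   66.  ]
rack 2022 (array([523.37, 206.84]), array([161.79, 269.36]), np.float32(3.4171767))
unit 11189 (array([ 486.03, -221.67]), array([358.85, 183.24]), np.float32(-8.770941))
```

```bash
cat >> h.py <<'E'
yr=np.radians(4.3); EX=np.array([np.cos(yr),np.sin(yr),0]); EY=np.array([-np.sin(yr),np.cos(yr),0]); EZ=np.array([0,0,1.])
s4,c4=np.sin(np.radians(40)),np.cos(np.radians(40))
RG=np.c_[EY,c4*EX+s4*EZ,s4*EX-c4*EZ]
TOP=np.array([499.8,136.,103.])
E
python3 - <<'E'
from h import *
plan(TOP-80*RG[:,2],RG,15,np.array([229.6,554.3,231.3]),tool()[1])
E
```

```text
[-24.256, -20.413, 4.468, -0.042, -0.026, 0.07]
[-25.527, -18.843, 4.288, -0.042, -0.026, 0.07]
[-26.686, -17.181, 4.207, -0.042, -0.026, 0.07]
[-27.727, -15.44, 4.225, -0.042, -0.026, 0.07]
[-28.641, -13.633, 4.341, -0.042, -0.026, 0.07]
[-29.422, -11.774, 4.556, -0.042, -0.026, 0.07]
[-30.064, -9.875, 4.867, -0.042, -0.026, 0.07]
[-30.562, -7.951, 5.273, -0.042, -0.026, 0.07]
[-30.912, -6.016, 5.77, -0.042, -0.026, 0.07]
[-31.112, -4.085, 6.355, -0.042, -0.026, 0.07]
[-31.161, -2.17, 7.022, -0.042, -0.026, 0.07]
[-31.058, -0.287, 7.769, -0.042, -0.026, 0.07]
[-30.804, 1.551, 8.588, -0.042, -0.026, 0.07]
[-30.4, 3.33, 9.474, -0.042, -0.026, 0.07]
[-29.851, 5.037, 10.421, -0.042, -0.026, 0.07]
```

Emit:
apply_moves([
  [-24.3,-20.4,4.5,-0.042,-0.026,0.07],
  [-25.5,-18.8,4.3,-0.042,-0.026,0.07],
  [-26.7,-17.2,4.2,-0.042,-0.026,0.07],
  [-27.7,-15.4,4.2,-0.042,-0.026,0.07],
  [-28.6,-13.6,4.3,-0.042,-0.026,0.07],
])

```text
time: 2.12
tool_pos: [303.2, 412.9, 209.1]
tcp_rot: [166.8, 5.2, 136.6]
ft_force: [0.4, 0.0, 0.8]
finger_gap: 85.4
grip_force: 0.0
```

Emit:
apply_moves([
  [-29.4,-11.8,4.6,-0.042,-0.026,0.07],
  [-30.1,-9.9,4.9,-0.042,-0.026,0.07],
  [-30.6,-8,5.3,-0.042,-0.026,0.07],
  [-30.9,-6,5.8,-0.042,-0.026,0.07],
  [-31.1,-4.1,6.4,-0.042,-0.026,0.07],
])

```text
time: 2.75
tool_pos: [376.6, 272.3, 186.9]
tcp_rot: [152.6, 5.2, 115.2]
ft_force: [0.2, -0.5, 0.9]
finger_gap: 85.6
grip_force: 0.0
```

Emit:
apply_moves([
  [-31.2,-2.2,7,-0.042,-0.026,0.07],
  [-31.1,-0.3,7.8,-0.042,-0.026,0.07],
  [-30.8,1.6,8.6,-0.042,-0.026,0.07],
  [-30.4,3.3,9.5,-0.042,-0.026,0.07],
  [-29.9,5,10.4,-0.042,-0.026,0.07],
], fingers=50)

```text
time: 3.38
tool_pos: [465.7, 141.5, 186.3]
tcp_rot: [140.9, 0.5, 94.1]
ft_force: [0.3, 0.6, 0.7]
finger_gap: 50.1
grip_force: 0.0
```

Run:
```python
from h import *
p,R=tool(); print(p,R,sense()["joint_pos"]); c=cam("wrist")
im,d=eyes.snapshot("wrist")
r=models.place_of("plate_top","wrist"); print([(np.array(a["xyz"]),a["confidence"]) for a in r])
T=R.T@(TOP-p); print("top in tool",T, "edges px",proj(c,[TOP,TOP+55*EY,TOP-55*EY]))
v,u=np.where(yellow(im)&(d>0)); P=pts(c,np.c_[u,v],d[v,u]); q=(P-p)@R
m=np.linalg.norm(P-TOP,axis=1)<80; q=q[m]; P=P[m]; print(len(q),np.percentile(q,[1,50,99],axis=0),rect(P))
e=q[q[:,2]<np.percentile(q[:,2],2)+3]; print("edge tool frame",e.mean(0),e.min(0),e.max(0),np.polyfit(e[:,0],e[:,1],1))
save("w1.png",im)
```

```text
[465.74 141.49 186.26] [[-0.07  0.77  0.63]
 [ 1.    0.06  0.04]
 [-0.01  0.63 -0.78]] [ 17.39 -51.14 143.07 -11.36  50.4   17.34]
[(array([501.1, 133.4, 106.8]), 0.9)]
top in tool [ -7.14 -26.45  85.86] edges px [[246.08 225.52]
 [243.77 142.74]
 [248.12 297.8 ]]
3706 [[-59.73 -35.88  84.19]
 [ -0.08 -28.04  85.72]
 [ 48.87 -21.06 102.87]] (array([503.79, 137.33]), array([ 24.63, 111.  ]), np.float32(3.7423735))
edge tool frame [ -2.05 -28.68  85.64] [-61.57 -36.41  83.14] [ 49.47 -21.    87.36] [  0.01 -28.66]
```

View pics/w1.png

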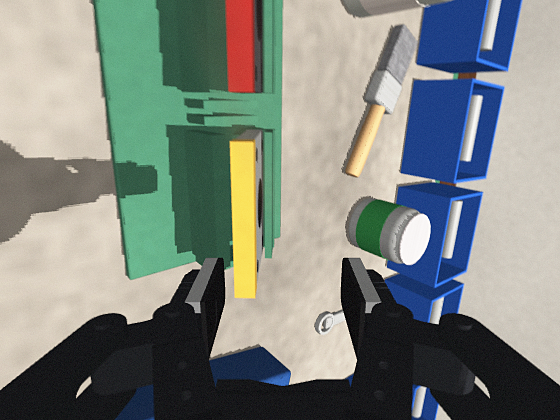

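The wrist view shows the yellow edge from (243,138) to (245,298), left of the finger centre line at about x=282. The arm sits at its fold limit (j2, j3), so I go forward along the tool before shifting sideways.

Emit:
apply_moves([
  [-1.2,0,14,-0.016,0,0],
  [-1.2,0,14,0,0,0],
  [-1.2,0,14,0,0,0],
  [-1.2,-14,2,0,0,0],
  [-1.2,-14,2,0,0,0],
])

```text
time: 4.1
tool_pos: [487.3, 144.1, 138.5]
tcp_rot: [141.0, 0.9, 94.0]
ft_force: [0.4, -0.4, 0.4]
finger_gap: 50.1
grip_force: 0.0
```

Run:
```python
from h import *
s=sense(); p,R=tool(s); print(p,s["tcp_rot"],s["joint_pos"]); c=cam("wrist")
im,d=eyes.snapshot("wrist")
v,u=np.where(yellow(im)&(d>0)); P=pts(c,np.c_[u,v],d[v,u]); q=(P-p)@R
m=np.linalg.norm(P-TOP,axis=1)<80; q=q[m]; P=P[m]
e=q[q[:,2]<np.percentile(q[:,2],2)+3]; print("edge",e.mean(0),e.min(0),e.max(0),np.polyfit(e[:,0],e[:,1],1),(p+R@(e.max(0)+e.min(0))/2))
print("model top in tool",R.T@(TOP-p)); print(Ro.from_matrix(R.T@RG).as_rotvec())
f=q[q[:,2]>e[:,2].mean()+4]; print("face slope dy/dz",np.polyfit(f[:,2],f[:,1],1) if len(f)>50 else len(f))
```

```text
[487.32 144.09 138.53] [141.01   0.87  94.05] [ 16.95 -41.34 143.11 -13.42  40.86  19.8 ]
edge [ -1.98 -15.55  34.95] [-62.77 -23.63  32.05] [48.15 -7.63 36.55] [  0.01 -15.52] [497.28 136.92 102.15]
model top in tool [ -8.41 -13.2   35.19]
[-0.02  0.01  0.01]
face slope dy/dz [-0.25 -0.7 ]
```

```bash
cat >> h.py <<'E'
from scipy.optimize import least_squares
DAT=[([62.601,7.471,85.268,0,87.261,-4.893],[229.645,554.318,231.292],[179.99,0,157.49]),
 ([17.39,-51.14,143.07,-11.36,50.4,17.34],[465.74,141.49,186.26],[140.9,.5,94.1]),
 ([16.95,-41.34,143.11,-13.42,40.86,19.8],[487.32,144.09,138.53],[141.01,.87,94.05])]
def fk(x,q,RL=None):
    a1,H,a,b,off,L=x; q=np.radians(q); u=q[1]+q[2]
    r=a1+a*np.sin(q[1])+b*np.sin(u)+off*np.cos(u); z=H+a*np.cos(q[1])+b*np.cos(u)-off*np.sin(u)
    return np.array([r*np.cos(q[0]),r*np.sin(q[0]),z])
def wc(p,R,L): return np.asarray(p)-L*R[:,2]
def fitk():
    f=lambda x: np.concatenate([fk(x,q)-wc(p,Ro.from_euler('xyz',e,degrees=True).as_matrix(),x[5]) for q,p,e in DAT]+[[(x[0]-0)*.02,x[4]*.02]])
    s=least_squares(f,[0,400,400,400,0,250]); return s.x,s.fun
def ikarm(x,p,R):
    W=wc(p,R,x[5]); f=lambda q: fk(x,np.r_[q,0,0,0])-W
    return least_squares(f,[np.degrees(np.arctan2(W[1],W[0])),-20,130]).x
E
python3 - <<'E'
from h import *
x,r=fitk(); print(x,r)
p=np.array([487.32,144.09,138.53]);R=Ro.from_euler('xyz',[141.01,.87,94.05],degrees=True).as_matrix()
T=np.array([497.3,137,102.5])
for phi in(0,10,15,20,-15,-20):
    RR=RG@Ro.from_euler('y',phi,degrees=True).as_matrix()
    for dep in(36,0,-25):
        P=T+30*0*RG[:,2]+ dep*RG[:,2] + 0
        # grasp point 19 behind TCP fixed 17 below top at dep 36
        g=T+(dep-19)*RG[:,2]; P=g+19*RR[:,2]
        print(phi,dep,RR[:,2],P,ikarm(x,P,RR))
E
```

```text
[185.49  58.83 143.33 391.46 -76.54  29.85] [ 45.91 -22.69  -2.45  -0.64  -0.56   2.65  -0.18  -0.36  -0.2    3.71
  -1.53]
0 36 [ 0.64  0.05 -0.77] [520.38 138.74  74.92] [ 15.32 -21.87 136.58]
0 0 [ 0.64  0.05 -0.77] [497.3 137.  102.5] [ 15.83 -36.01 144.19]
0 -25 [ 0.64  0.05 -0.77] [481.28 135.8  121.65] [ 16.21 -45.84 148.94]
10 36 [ 0.62  0.22 -0.75] [519.94 142.01  75.14] [ 15.11 -21.98 136.69]
10 0 [ 0.62  0.22 -0.75] [496.87 140.28 102.72] [ 15.61 -36.15 144.32]
10 -25 [ 0.62  0.22 -0.75] [480.84 139.07 121.87] [ 15.99 -46.01 149.08]
15 36 [ 0.6   0.3  -0.74] [519.59 143.61  75.42] [ 15.01 -21.98 136.71]
15 0 [ 0.6   0.3  -0.74] [496.52 141.87 103.  ] [ 15.51 -36.17 144.35]
15 -25 [ 0.6   0.3  -0.74] [480.49 140.67 122.15] [ 15.88 -46.04 149.13]
20 36 [ 0.58  0.39 -0.72] [519.15 145.16  75.8 ] [ 14.91 -21.95 136.72]
20 0 [ 0.58  0.39 -0.72] [496.08 143.42 103.38] [ 15.4  -36.15 144.37]
20 -25 [ 0.58  0.39 -0.72] [480.05 142.22 122.53] [ 15.77 -46.03 149.15]
-15 36 [ 0.64 -0.21 -0.74] [520.33 133.8   75.42] [ 15.62 -21.47 136.27]
-15 0 [ 0.64 -0.21 -0.74] [497.25 132.07 103.  ] [ 16.14 -35.56 143.87]
-15 -25 [ 0.64 -0.21 -0.74] [481.23 130.86 122.15] [ 16.53 -45.35 148.61]
-20 36 [ 0.63 -0.3  -0.72] [520.13 132.2   75.8 ] [ 15.71 -21.28 136.13]
-20 0 [ 0.63 -0.3  -0.72] [497.05 130.46 103.38] [ 16.24 -35.35 143.74]
-20 -25 [ 0.63 -0.3  -0.72] [481.03 129.26 122.53] [ 16.63 -45.12 148.48]
```

```bash
cat >> h.py <<'E'
def fk(x,q):
    H,a,b,off,L,d=x; q=np.radians(q); u=q[1]+q[2]
    r=a*np.sin(q[1])+b*np.sin(u)+off*np.cos(u); z=H+a*np.cos(q[1])+b*np.cos(u)-off*np.sin(u)
    return np.array([r*np.cos(q[0])-d*np.sin(q[0]),r*np.sin(q[0])+d*np.cos(q[0]),z])
def wc(p,R,L): return np.asarray(p)-L*R[:,2]
def fitk():
    f=lambda x: np.concatenate([fk(x,q)-wc(p,Ro.from_euler('xyz',e,degrees=True).as_matrix(),x[4]) for q,p,e in DAT]+[[x[3]*.02]])
    s=least_squares(f,[300,400,400,0,250,50]); return s.x,s.fun
def ikarm(x,p,R):
    W=wc(p,R,x[4]); f=lambda q: fk(x,np.r_[q,0,0,0])-W
    return least_squares(f,[np.degrees(np.arctan2(W[1],W[0])),-20,130]).x
E
python3 - <<'E'
from h import *
x,r=fitk(); print(x,r)
T=np.array([497.3,137,102.5])
for phi in(0,15,25,-15,-25):
    RR=RG@Ro.from_euler('y',phi,degrees=True).as_matrix()
    for dep in(36,11,-14):
        g=T+(dep-19)*RG[:,2]; P=g+19*RR[:,2]
        print(phi,dep,RR[:,2],P,ikarm(x,P,RR))
E
```

```text
[315.43 369.31 553.17  59.16 364.77  51.17] [ 0.02 -0.03  0.01 -0.13  0.02  0.05  0.14  0.02 -0.07  1.18]
0 36 [ 0.64  0.05 -0.77] [520.38 138.74  74.92] [ 13.45 -27.03 142.35]
0 11 [ 0.64  0.05 -0.77] [504.35 137.53  94.07] [ 13.95 -33.99 144.37]
0 -14 [ 0.64  0.05 -0.77] [488.33 136.33 113.22] [ 14.51 -41.04 146.15]
15 36 [ 0.6   0.3  -0.74] [519.59 143.61  75.42] [ -3.57 -27.83 143.95]
15 11 [ 0.6   0.3  -0.74] [503.57 142.4   94.57] [ -4.02 -35.44 146.25]
15 -14 [ 0.6   0.3  -0.74] [487.54 141.2  113.72] [ -4.52 -43.32 148.34]
25 36 [ 0.55  0.47 -0.69] [518.63 146.66  76.29] [-13.36 -21.01 141.37]
25 11 [ 0.55  0.47 -0.69] [502.61 145.45  95.44] [-14.29 -28.2  143.78]
25 -14 [ 0.55  0.47 -0.69] [486.58 144.25 114.59] [-15.33 -35.69 146.01]
-15 36 [ 0.64 -0.21 -0.74] [520.33 133.8   75.42] [ 28.03 -15.36 135.15]
-15 11 [ 0.64 -0.21 -0.74] [504.3  132.6   94.57] [ 29.12 -20.94 136.96]
-15 -14 [ 0.64 -0.21 -0.74] [488.28 131.39 113.72] [ 30.31 -26.53 138.55]
-25 36 [ 0.61 -0.38 -0.69] [519.84 130.64  76.29] [ 34.82  -5.1  128.47]
-25 11 [ 0.61 -0.38 -0.69] [503.81 129.44  95.44] [ 36.04  -9.91 130.26]
-25 -14 [ 0.61 -0.38 -0.69] [487.79 128.23 114.59] [ 37.34 -14.73 131.84]
```

```bash
cat >> h.py <<'E'
T=np.array([498.,136.7,102.5]); RP=RG@Ro.from_euler('y',-15,degrees=True).as_matrix()
def gp(dep): return T+(dep-19)*RG[:,2]+19*RP[:,2]
E
python3 - <<'E'
from h import *
x,r=fitk(); print(ikarm(x,gp(-20),RP)); plan(gp(-20),RP,5)
E
```

```text
[ 30.5  -27.78 138.83]
[-2.58, -2.902, 2.696, -0.004, -0.049, 0.002]
[-2.449, -2.908, 2.81, -0.004, -0.049, 0.002]
[-2.312, -2.914, 2.917, -0.004, -0.049, 0.002]
[-2.171, -2.921, 3.017, -0.004, -0.049, 0.002]
[-2.024, -2.928, 3.111, -0.004, -0.049, 0.002]
```

Emit:
apply_moves([
  [-2.6,-2.9,2.7,-0.004,-0.049,0.002],
  [-2.4,-2.9,2.8,-0.004,-0.049,0.002],
  [-2.3,-2.9,2.9,-0.004,-0.049,0.002],
  [-2.2,-2.9,3,-0.004,-0.049,0.002],
  [-2,-2.9,3.1,-0.004,-0.049,0.002],
])

```text
time: 4.78
tool_pos: [485.9, 130.8, 119.7]
tcp_rot: [138.7, 11.3, 84.5]
ft_force: [0.3, 0.5, -0.1]
finger_gap: 50.4
grip_force: 0.0
```

Run:
```python
from h import *
s=sense(); p,R=tool(s); print(p,s["tcp_rot"],s["joint_pos"]); c=cam("wrist")
im,d=eyes.snapshot("wrist")
v,u=np.where(yellow(im)&(d>0)); P=pts(c,np.c_[u,v],d[v,u]); q=(P-T)@RG
m=np.linalg.norm(P-T,axis=1)<80; q=q[m]
print("band in plate frame, rel T",np.percentile(q,[1,5,50,95,99],axis=0))
e=q[q[:,2]<np.percentile(q[:,2],2)+3]; print("edge",e.mean(0),e.min(0),e.max(0),np.polyfit(e[:,0],e[:,1],1))
print("err to gp(-20)",R.T@(gp(-20)-p),Ro.from_matrix(R.T@RP).as_rotvec()); plan(gp(36),RP,5)
```

```text
[485.89 130.79 119.72] [138.74  11.3   84.48] [ 30.47 -27.87 138.86 -43.81  47.05  56.2 ]
band in plate frame, rel T [[-52.85  -7.96  -0.58]
 [-45.23  -7.31  -0.24]
 [ 16.86  -0.69   0.66]
 [ 55.23   5.79   2.62]
 [ 55.63   6.42  12.09]]
edge [ 9.87 -0.77  0.63] [-55.23  -8.36  -1.36] [55.93  6.76  2.56] [ 0.01 -0.84]
err to gp(-20) [ 0.21 -1.48  0.55] [ 0. -0. -0.]
[2.979, -0.194, 10.842, 0.001, 0.0, -0.0]
[2.976, -0.183, 10.843, 0.001, 0.0, -0.0]
[2.974, -0.173, 10.844, 0.001, 0.0, -0.0]
[2.972, -0.163, 10.845, 0.001, 0.0, -0.0]
[2.969, -0.152, 10.845, 0.001, 0.0, -0.0]
```

Emit:
apply_moves([
  [3,-0.9,10.9,0,0,0],
  [3,-0.5,10.9,0,0,0],
  [3,-0.1,10.9,0,0,0],
  [3,-0.1,10.9,0,0,0],
  [3,-0.1,10.9,0,0,0],
])

```text
time: 5.45
tool_pos: [521.3, 133.9, 75.3]
tcp_rot: [138.8, 11.2, 84.6]
ft_force: [0.3, 0.4, -0.1]
finger_gap: 49.8
grip_force: 0.0
```

Emit:
apply_moves([
  [0,0,0,0,0,0],
  [0,0,0,0,0,0],
  [0,0,0,0,0,0],
  [0,0,0,0,0,0],
  [0,0,0,0,0,0],
], fingers=0, grip_force=100)

```text
time: 6.08
tool_pos: [521.6, 133.9, 76.3]
tcp_rot: [138.7, 11.2, 84.5]
ft_force: [-3.9, -1.2, 7.2]
finger_gap: 12.8
grip_force: 98.8
```

Run:
```python
from h import *
s=sense(); p,R=tool(s); print(s); im,d=eyes.snapshot("wrist"); save("w2.png",im)
print("dep-dir in tool",R.T@RG[:,2], "rel T plate frame",RG.T@(p-T))
```

```text
{'time': 6.075, 'joint_pos': array([ 27.91, -15.27, 135.12, -50.12,  39.23,  63.37]), 'qd': array([-0.11, -0.01, -0.11, -0.07,  0.07,  0.03]), 'joint_efforts': array([ -0.24, -27.6 , -42.22,  -2.66,  -1.38,  -0.13]), 'tool_pos': array([521.59, 133.88,  76.33]), 'tcp_rot': array([138.73,  11.22,  84.5 ]), 'ft_force': array([-3.88, -1.23,  7.17]), 'wrist_torque': array([-0.06,  0.06, -0.3 ]), 'grip_force': 98.83808255195618, 'finger_gap': 12.787138799683714}
dep-dir in tool [ 0.26 -0.01  0.97] rel T plate frame [-4.58  1.04 35.03]
```

View pics/w2.png

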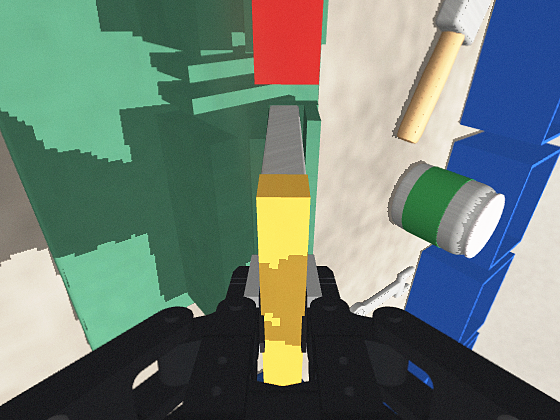

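The view shows the band (283,185–385) held between the pads, with the gap at 12.8 mm. Next is withdrawal along the plate's own z.

Emit:
apply_moves([
  [-2.6,0.1,-9.7,0,0,0],
  [-2.6,0.1,-9.7,0,0,0],
  [-2.6,0.2,-9.7,0,0,0],
  [-2.6,0.2,-9.7,0,0,0],
  [-2.6,0.2,-9.7,0,0,0],
])

```text
time: 6.75
tool_pos: [488.5, 131.0, 113.4]
tcp_rot: [138.9, 11.2, 84.5]
ft_force: [-0.6, 0.9, -7.2]
finger_gap: 12.8
grip_force: 99.6
```

```bash
cat >> h.py <<'E'
yu=np.radians(-8.9); UX=np.array([np.cos(yu),np.sin(yu),0]); UY=np.array([-np.sin(yu),np.cos(yu),0])
U=np.c_[UY,UX,-EZ]; RU=U@Ro.from_euler('y',-15,degrees=True).as_matrix(); PAD=np.array([497.4,-137.7,60.])
PL=PAD-U@[4.9,0,55.6]
E
python3 - <<'E'
from h import *
s=sense(); p,R=tool(s); print(p,s["tcp_rot"],s["joint_pos"],s["finger_gap"],s["grip_force"],s["ft_force"]); x,r=fitk()
B=p+[10,0,90]; print("B",ikarm(x,B,R)); plan(B,R,5)
C=PL+[0,0,70]; print("C",C,ikarm(x,C,RU),ikarm(x,PL,RU)); plan(C,RU,15,B,R)
E
```

```text
[488.52 131.01 113.37] [138.91  11.24  84.53] [ 30.14 -26.57 138.66 -44.21  46.06  56.79] 12.819718213699307 99.56212162971497 [-0.56  0.9  -7.23]
B [ 29.28 -33.35 132.98]
[-3.321, 13.129, -12.025, 0.0, 0.0, 0.0]
[-3.321, 13.129, -12.025, 0.0, 0.0, 0.0]
[-3.321, 13.129, -12.025, 0.0, 0.0, 0.0]
[-3.321, 13.129, -12.025, 0.0, 0.0, 0.0]
[-3.321, 13.129, -12.025, 0.0, 0.0, 0.0]
C [ 496.64 -142.54  185.6 ] [-11.22  -4.01 103.1 ] [-11.22  -0.2  107.03]
[-17.587, -1.874, 4.605, 0.049, -0.006, 0.002]
[-17.564, -1.608, 4.788, 0.049, -0.006, 0.002]
[-17.54, -1.333, 4.958, 0.049, -0.006, 0.002]
[-17.514, -1.05, 5.114, 0.049, -0.006, 0.002]
[-17.487, -0.76, 5.256, 0.049, -0.006, 0.002]
[-17.459, -0.463, 5.383, 0.049, -0.006, 0.002]
[-17.429, -0.161, 5.496, 0.049, -0.006, 0.002]
[-17.398, 0.147, 5.593, 0.049, -0.006, 0.002]
[-17.366, 0.459, 5.676, 0.049, -0.006, 0.002]
[-17.333, 0.774, 5.742, 0.049, -0.006, 0.002]
[-17.299, 1.092, 5.794, 0.049, -0.006, 0.002]
[-17.264, 1.412, 5.829, 0.049, -0.006, 0.002]
[-17.228, 1.734, 5.849, 0.049, -0.006, 0.002]
[-17.191, 2.056, 5.853, 0.049, -0.006, 0.002]
[-17.154, 2.377, 5.841, 0.049, -0.006, 0.002]
```

Emit:
apply_moves([
  [-3.3,13.1,-12,0,0,0],
  [-3.3,13.1,-12,0,0,0],
  [-3.3,13.1,-12,0,0,0],
  [-3.3,13.1,-12,0,0,0],
  [-3.3,13.1,-12,0,0,0],
])

```text
time: 7.38
tool_pos: [498.4, 130.9, 203.1]
tcp_rot: [139.0, 11.3, 84.5]
ft_force: [0.8, -0.2, -9.0]
finger_gap: 13.1
grip_force: 99.7
```

Emit:
apply_moves([
  [-17.6,-1.9,4.6,0.049,-0.006,0.002],
  [-17.6,-1.6,4.8,0.049,-0.006,0.002],
  [-17.5,-1.3,5,0.049,-0.006,0.002],
  [-17.5,-1,5.1,0.049,-0.006,0.002],
  [-17.5,-0.8,5.3,0.049,-0.006,0.002],
])

```text
time: 8.0
tool_pos: [498.3, 39.3, 198.0]
tcp_rot: [152.7, 12.4, 83.1]
ft_force: [0.8, -1.1, -8.2]
finger_gap: 13.0
grip_force: 99.5
```

Emit:
apply_moves([
  [-17.5,-0.5,5.4,0.049,-0.006,0.002],
  [-17.4,-0.2,5.5,0.049,-0.006,0.002],
  [-17.4,0.1,5.6,0.049,-0.006,0.002],
  [-17.4,0.5,5.7,0.049,-0.006,0.002],
  [-17.3,0.8,5.7,0.049,-0.006,0.002],
])

```text
time: 8.62
tool_pos: [497.9, -51.9, 192.5]
tcp_rot: [166.4, 13.8, 81.9]
ft_force: [0.1, -0.3, -7.8]
finger_gap: 12.6
grip_force: 99.4
```

Emit:
apply_moves([
  [-17.3,1.1,5.8,0.049,-0.006,0.002],
  [-17.3,1.4,5.8,0.049,-0.006,0.002],
  [-17.2,1.7,5.8,0.049,-0.006,0.002],
  [-17.2,2.1,5.9,0.049,-0.006,0.002],
  [-17.2,2.4,5.8,0.049,-0.006,0.002],
])

```text
time: 9.25
tool_pos: [497.5, -143.2, 187.2]
tcp_rot: [-179.8, 15.4, 81.1]
ft_force: [0.7, -0.5, -8.2]
finger_gap: 13.2
grip_force: 99.4
```

Run:
```python
from h import *
s=sense(); p,R=tool(s); print(p,s["tcp_rot"],s["joint_pos"],s["finger_gap"],s["grip_force"],s["ft_force"])
print("to PL+70: ",PL+[0,0,70]-p,Ro.from_matrix(R.T@RU).as_rotvec())
im,d=eyes.snapshot("scene"); save("s2.png",im); c=cam("scene")
v,u=np.where(yellow(im)&(d>0)); P=pts(c,np.c_[u,v],d[v,u]); m=(np.linalg.norm(P[:,:2]-PAD[:2],axis=1)<80)&(P[:,2]>90); 
if m.sum()>20: q=(P[m]-PAD)@np.c_[UX,UY,EZ]; print("band scene",len(q),q.min(0),q.max(0),q.mean(0))
im,d=eyes.snapshot("wrist"); c=cam("wrist"); save("w3.png",im)
v,u=np.where(yellow(im)&(d>0)); P=pts(c,np.c_[u,v],d[v,u]); q=(P-PAD)@np.c_[UX,UY,EZ]
m=q[:,2]>90; a=q[m]; print("band",len(a),np.percentile(a,[1,50,99],axis=0))
o=np.c_[u,v][q[:,2]<75]; 
if len(o)>20: O=(onplane(c,o,60)-PAD)@np.c_[UX,UY,EZ]; print("outline",len(O),O.min(0),O.max(0))
```

```text
[ 497.52 -143.2   187.23] [-179.77   15.39   81.1 ] [-11.    -3.62 102.63 -15.59  80.99   0.38] 13.225132630002493 99.36461448669434 [ 0.73 -0.49 -8.22]
to PL+70:  [-0.88  0.66 -1.63] [-0.    0.01  0.  ]
band scene 273 [ -7.73 -55.78 151.86] [ 12.    53.35 167.42] [  2.77 -19.91 161.65]
band 8056 [[ -7.08 -25.38 146.19]
 [  0.19  34.82 159.71]
 [  7.22  54.03 161.06]]
outline 1830 [ -22.17 -254.24   -0.  ] [20.5  70.95  0.  ]
```

View pics/s2.png

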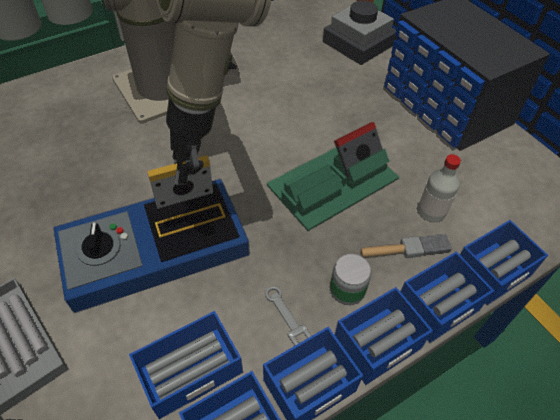

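The plate hangs upright above the outline (band about (180,168) in the scene view), within about 1 mm of centre. I lower it to about 8 mm above the pad.

Emit:
apply_moves([
  [3.5,-0.2,11.9,0,0,0],
  [3.5,-0.2,11.9,0,0,0],
  [3.5,-0.2,11.9,0,0,0],
  [3.5,-0.1,11.9,0,0,0],
  [3.5,-0.1,11.9,0,0,0],
])

```text
time: 9.98
tool_pos: [496.2, -141.1, 124.0]
tcp_rot: [-179.8, 15.4, 81.1]
ft_force: [-0.6, 0.5, -7.9]
finger_gap: 12.8
grip_force: 99.9
```

Run:
```python
from h import *
s=sense(); p,R=tool(s); print(p,s["tcp_rot"],s["finger_gap"],s["ft_force"])
B=np.c_[UX,UY,EZ]; print("tool y in unit",B.T@R[:,1], "down in tool",-R[2])
im,d=eyes.snapshot("wrist"); c=cam("wrist"); save("w3.png",im)
v,u=np.where(yellow(im)&(d>0)); P=pts(c,np.c_[u,v],d[v,u]); q=(P-PAD)@B
m=(q[:,2]>70)&(abs(q[:,1])<75); a=q[m]; print("band",len(a),np.percentile(a,[1,50,99],axis=0))
t=a[(a[:,2]>np.percentile(a[:,2],50)-4)]; k=np.polyfit(t[:,1],t[:,2],1); print("z(y)",k,"x(y)",np.polyfit(t[:,1],t[:,0],1))
o=np.c_[u,v][(q[:,2]<40)&(abs(q[:,1])<90)]
if len(o)>20: O=(onplane(c,o,60)-PAD)@B; print("outline",len(O),O.min(0),O.max(0),np.percentile(O,[1,99],axis=0))
```

```text
[ 496.23 -141.08  123.98] [-179.82   15.39   81.1 ] 12.8029389154214 [-0.58  0.54 -7.87]
tool y in unit [ 1. -0. -0.] down in tool [0.27 0.   0.96]
band 7903 [[-10.07 -17.47  81.48]
 [ -2.79  38.33  94.81]
 [  4.22  56.96  96.13]]
z(y) [-0.02 95.51] x(y) [-0.  -2.8]
outline 2588 [-20.85 -42.31  -0.  ] [16.82 70.09  0.  ] [[-20.68 -28.07   0.  ]
 [ 16.61  70.07   0.  ]]
```

Emit:
apply_moves([
  [-0.5,0.5,1.5,0,0.008,0],
  [-0.5,0.5,1.5,0,0.007,0],
  [-0.1,0,1.4,0,0,0],
  [0,0,0,0,0,0],
  [0,0,0,0,0,0],
])

```text
time: 10.65
tool_pos: [497.1, -143.6, 121.1]
tcp_rot: [-179.8, 14.5, 81.1]
ft_force: [0.3, 0.5, -8.4]
finger_gap: 12.6
grip_force: 99.7
```

Emit:
apply_moves([
  [0.3,0,1,0,0,0],
  [0,0,0,0,0,0],
  [0,0,0,0,0,0],
  [0,0,0,0,0,0],
  [0,0,0,0,0,0],
])

```text
time: 11.28
tool_pos: [497.0, -143.6, 119.9]
tcp_rot: [-179.8, 14.5, 81.1]
ft_force: [-0.8, 0.9, -8.3]
finger_gap: 13.2
grip_force: 99.7
```

Emit:
apply_moves([
  [0.2,0,0.8,0,0,0],
  [0,0,0,0,0,0],
  [0.2,0,0.8,0,0,0],
  [0,0,0,0,0,0],
  [0,0,0,0,0,0],
])

```text
time: 11.9
tool_pos: [497.0, -143.6, 118.3]
tcp_rot: [-179.8, 14.5, 81.1]
ft_force: [-0.1, 0.3, -8.3]
finger_gap: 13.0
grip_force: 99.7
```

Emit:
apply_moves([
  [0.2,0,0.8,0,0,0],
  [0,0,0,0,0,0],
  [0.1,0,0.5,0,0,0],
  [0,0,0,0,0,0],
  [0,0,0,0,0,0],
])

```text
time: 12.52
tool_pos: [497.0, -143.6, 116.9]
tcp_rot: [-179.8, 14.5, 81.1]
ft_force: [0.0, -0.6, -8.7]
finger_gap: 13.0
grip_force: 99.7
```

Emit:
apply_moves([
  [0.2,0,0.7,0,0,0],
  [0,0,0,0,0,0],
  [0.1,0,0.5,0,0,0],
  [0,0,0,0,0,0],
  [0,0,0,0,0,0],
])

```text
time: 13.15
tool_pos: [497.0, -143.6, 115.7]
tcp_rot: [-179.8, 14.5, 81.1]
ft_force: [-0.9, 0.5, -8.2]
finger_gap: 13.0
grip_force: 99.7
```

Emit:
apply_moves([
  [0.2,0,0.7,0,0,0],
  [0,0,0,0,0,0],
  [0.1,0,0.5,0,0,0],
  [0,0,0,0,0,0],
  [0,0,0,0,0,0],
])

```text
time: 13.78
tool_pos: [497.3, -143.8, 115.4]
tcp_rot: [-179.9, 14.5, 81.1]
ft_force: [-4.0, 3.3, 4.5]
finger_gap: 13.0
grip_force: 101.7
```

Run:
```python
from h import *
s=sense(); p,R=tool(s); print(p,s["tcp_rot"],s["finger_gap"],s["ft_force"],s["wrist_torque"])
B=np.c_[UX,UY,EZ]
im,d=eyes.snapshot("wrist"); c=cam("wrist"); save("w4.png",im)
v,u=np.where(yellow(im)&(d>0)); P=pts(c,np.c_[u,v],d[v,u]); q=(P-PAD)@B
m=(q[:,2]>70)&(abs(q[:,1])<75); a=q[m]; print("band",len(a),np.percentile(a,[1,50,99],axis=0))
t=a[(a[:,2]>np.percentile(a[:,2],50)-4)]; k=np.polyfit(t[:,1],t[:,2],1); print("z(y)",k)
o=np.c_[u,v][(q[:,2]<40)&(abs(q[:,1])<90)]
O=(onplane(c,o,60)-PAD)@B; print("outline",len(O),np.percentile(O,[1,99],axis=0))
```

```text
[ 497.31 -143.75  115.43] [-179.88   14.55   81.06] 13.048781776958318 [-3.97  3.34  4.46] [ 0.42  1.01 -0.28]
band 8090 [[ -7.62 -25.12  75.84]
 [ -0.35  34.57  88.74]
 [  6.69  53.99  89.97]]
z(y) [-0.01 88.95]
outline 2883 [[-19.61 -24.01   0.  ]
 [ 18.11  69.41   0.  ]]
```

View pics/w4.png

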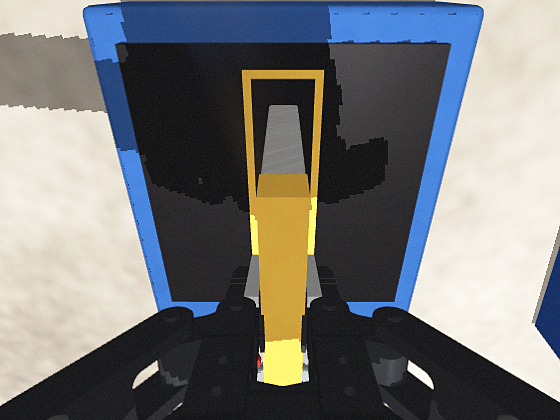

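Contact: the force rose by about 12 N, and the band (283,185) is centred in the outline (242–325). Now I release softly.

Emit:
apply_moves([
  [0,0,0,0,0,0],
  [0,0,0,0,0,0],
  [0,0,0,0,0,0],
  [0,0,0,0,0,0],
  [0,0,0,0,0,0],
], grip_force=20)

```text
time: 14.45
tool_pos: [497.3, -143.7, 115.4]
tcp_rot: [-179.9, 14.5, 81.1]
ft_force: [-4.6, 3.2, 4.3]
finger_gap: 12.9
grip_force: 101.7
```

Emit:
apply_moves([
  [0,0,0,0,0,0],
  [0,0,0,0,0,0],
  [0,0,0,0,0,0],
  [0,0,0,0,0,0],
  [0,0,0,0,0,0],
], fingers=36)

```text
time: 15.08
tool_pos: [497.0, -143.7, 114.4]
tcp_rot: [-179.8, 14.5, 81.1]
ft_force: [0.6, 0.8, 0.4]
finger_gap: 35.6
grip_force: 0.0
```

```bash
cat > chk.py <<'E'
from h import *
s=sense(); p,R=tool(s); print(p,s["tcp_rot"],s["finger_gap"],s["ft_force"])
B=np.c_[UX,UY,EZ]
im,d=eyes.snapshot("wrist"); c=cam("wrist")
v,u=np.where(yellow(im)&(d>0)); P=pts(c,np.c_[u,v],d[v,u]); q=(P-PAD)@B
m=(q[:,2]>70)&(abs(q[:,1])<75); a=q[m]; print("band",len(a),np.percentile(a,[1,50,99],axis=0),"rel tool y",np.percentile(((P-p)@R)[m][:,1],[1,99]))
o=np.c_[u,v][(q[:,2]<40)&(abs(q[:,1])<90)]
O=(onplane(c,o,60)-PAD)@B; print("outline",len(O),np.percentile(O,[1,99],axis=0))
E
python3 chk.py
```

```text
[ 496.99 -143.65  114.44] [-179.83   14.53   81.07] 35.59895986351357 [0.58 0.79 0.42]
band 8260 [[ -7.08 -19.9   76.15]
 [  0.06  34.28  88.75]
 [  7.25  54.01  89.93]] rel tool y [-7.73  6.59]
outline 2995 [[-19.66 -62.11   0.  ]
 [ 18.08  69.63   0.  ]]
```

Emit:
apply_moves([
  [0,0,-12,0,0,0],
  [0,0,-16,0,0,0],
  [0,0,-22,0,0,0],
  [0,0,-25,0,0,0],
  [0,0,-25,0,0,0],
])

```text
time: 15.75
tool_pos: [501.6, -118.5, 213.6]
tcp_rot: [-179.9, 14.5, 81.1]
ft_force: [-0.2, 0.2, -0.1]
finger_gap: 36.0
grip_force: 0.0
```

Run:
```python
from h import *
s=sense(); print(s["tool_pos"],s["tcp_rot"],s["joint_pos"])
RK=Ro.from_euler('xyz',[180,0,152.8],degrees=True).as_matrix(); plan(np.array([469.5,-320.1,190]),RK,10)
x,_=fitk(); print(ikarm(x,np.array([469.5,-320.1,190]),RK),ikarm(x,np.array([469.5,-320.1,80]),RK))
```

```text
[ 501.58 -118.48  213.61] [-179.93   14.53   81.06] [ -8.81  -4.57 100.59 -14.6   84.28   1.64]
[-19.17, -0.027, 7.406, -0.016, 0.022, -0.125]
[-19.168, -2.532, 6.966, -0.016, 0.022, -0.125]
[-18.845, -5.01, 6.489, -0.016, 0.022, -0.125]
[-18.207, -7.42, 5.984, -0.016, 0.022, -0.125]
[-17.264, -9.722, 5.459, -0.016, 0.022, -0.125]
[-16.031, -11.881, 4.922, -0.016, 0.022, -0.125]
[-14.528, -13.86, 4.381, -0.016, 0.022, -0.125]
[-12.779, -15.629, 3.846, -0.016, 0.022, -0.125]
[-10.814, -17.157, 3.326, -0.016, 0.022, -0.125]
[-8.663, -18.42, 2.828, -0.016, 0.022, -0.125]
[-39.45   3.85  93.47] [-39.45   9.6   99.26]
```

Emit:
apply_moves([
  [-19.2,0,7.4,-0.016,0.022,-0.125],
  [-19.2,-2.5,7,-0.016,0.022,-0.125],
  [-18.8,-5,6.5,-0.016,0.022,-0.125],
  [-18.2,-7.4,6,-0.016,0.022,-0.125],
  [-17.3,-9.7,5.5,-0.016,0.022,-0.125],
])

```text
time: 16.38
tool_pos: [485.7, -220.3, 201.0]
tcp_rot: [-177.6, 7.2, 117.6]
ft_force: [-0.0, -0.1, 0.0]
finger_gap: 35.9
grip_force: 0.0
```

Emit:
apply_moves([
  [-16,-11.9,4.9,-0.016,0.022,-0.125],
  [-14.5,-13.9,4.4,-0.016,0.022,-0.125],
  [-12.8,-15.6,3.8,-0.016,0.022,-0.125],
  [-10.8,-17.2,3.3,-0.016,0.022,-0.125],
  [-8.7,-18.4,2.8,-0.016,0.022,-0.125],
])

```text
time: 17.0
tool_pos: [469.9, -321.4, 189.2]
tcp_rot: [180.0, -0.1, 153.3]
ft_force: [0.0, -0.8, -0.7]
finger_gap: 35.7
grip_force: 0.0
```

Run:
```python
from h import *
s=sense(); p,R=tool(s); print(p,s["tcp_rot"],s["joint_pos"])
im,d=eyes.snapshot("wrist"); c=cam("wrist"); np.savez("w5.npz",im=im,d=d)
for k in("selector_grip","selector_pointer","tab_green"): print(k,[(np.array(a["xyz"]),round(a["confidence"],2)) for a in models.place_of(k,"wrist")[:2]])
v,u=np.where(d>0); P=pts(c,np.c_[u,v],d[v,u]); m=(np.linalg.norm(P[:,:2]-[469.5,-320.1],axis=1)<40)&(P[:,2]>98)&(P[:,2]<108)
print("bar",m.sum(),P[m].mean(0),rect(P[m]))
col=im[v,u].astype(int); w=m&(col.min(1)>130); print("white",w.sum(),P[w].mean(0) if w.any() else 0)
g=green(im)[v,u]&(np.linalg.norm(P[:,:2]-[469.5,-320.1],axis=1)<70); print("green",g.sum(),P[g].mean(0)); save("w5.png",im)
```

```text
[ 469.86 -321.37  189.23] [179.98  -0.1  153.32] [ -39.53    4.15   93.23   -0.     82.72 -102.85]
selector_grip [(array([ 473.1, -322.6,   94.9]), 0.66)]
selector_pointer [(array([ 501.6, -142.3,   64.1]), 0.7)]
tab_green [(array([ 438.2, -280.3,   61.1]), 0.71)]
bar 1674 [ 465.3  -321.36  101.66] (array([ 466.42, -321.92]), array([13.99, 56.17]), np.float32(65.15136))
white 318 [ 453.56 -316.39  102.78]
green 268 [ 434.15 -281.84   63.89]
```

View pics/w5.png

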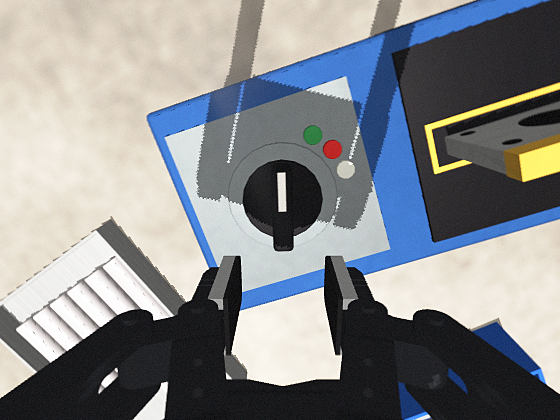

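Wrist view: bar at (283,205) aligned with the tool, pointer line up at (282,190), green tab at (313,135), plate standing at right. The bar direction is about 155° and the tab direction about 128°, so I descend, grip, and turn −27°.

Emit:
apply_moves([
  [0.4,-0.1,22,0,0,-0.032],
  [0.4,-0.1,24,0,0,0],
  [0.4,-0.1,24,0,0,0],
  [0.4,-0.1,22,0,0,0],
  [0.4,-0.1,17,0,0,0],
])

```text
time: 17.82
tool_pos: [467.5, -319.0, 78.2]
tcp_rot: [180.0, -0.2, 154.9]
ft_force: [0.8, 0.5, -0.4]
finger_gap: 36.1
grip_force: 0.0
```

Emit:
apply_moves([
  [0,0,0,0,0,0],
  [0,0,0,0,0,0],
  [0,0,0,0,0,0],
  [0,0,0,0,0,0],
  [0,0,0,0,0,0],
], fingers=0, grip_force=30)

```text
time: 18.45
tool_pos: [466.8, -319.7, 78.4]
tcp_rot: [180.0, -0.2, 154.9]
ft_force: [-4.0, 2.3, -6.1]
finger_gap: 13.3
grip_force: 35.0
```

Emit:
apply_moves([
  [0,0,0,0,0,0.093],
  [0,0,0,0,0,0.093],
  [0,0,0,0,0,0.093],
  [0,0,0,0,0,0.093],
  [0,0,0,0,0,0.094],
])

```text
time: 19.08
tool_pos: [467.6, -318.7, 78.4]
tcp_rot: [180.0, -0.2, 128.0]
ft_force: [-0.0, 6.5, -6.8]
finger_gap: 13.1
grip_force: 35.0
```

Emit:
apply_moves([
  [0,0,0,0,0,0],
  [0,0,0,0,0,0],
  [0,0,0,0,0,0],
  [0,0,0,0,0,0],
  [0,0,0,0,0,0],
])

```text
time: 19.7
tool_pos: [467.6, -318.7, 78.4]
tcp_rot: [180.0, -0.2, 128.2]
ft_force: [0.0, 6.4, -7.2]
finger_gap: 13.3
grip_force: 35.0
```

Emit:
apply_moves([
  [0,0,0,0,0,0],
  [0,0,0,0,0,0],
  [0,0,0,0,0,0],
  [0,0,0,0,0,0],
  [0,0,0,0,0,0],
], fingers=40)

```text
time: 20.32
tool_pos: [467.3, -320.2, 78.7]
tcp_rot: [-179.9, -0.1, 128.2]
ft_force: [-0.3, 0.6, -0.5]
finger_gap: 39.8
grip_force: 0.0
```

Emit:
apply_moves([
  [0,0,-15,0,0,0],
  [0,0,-22,0,0,0],
  [0,0,-25,0,0,0],
  [0,0,-25,0,0,0],
  [0,0,-25,0,0,0],
])

```text
time: 20.95
tool_pos: [467.6, -320.4, 192.7]
tcp_rot: [-179.9, -0.1, 128.2]
ft_force: [0.0, -0.6, 0.5]
finger_gap: 39.9
grip_force: 0.0
```

Run:
```python
from h import *
s=sense(); p,R=tool(s); print(p,s["tcp_rot"],s["ft_force"])
im,d=eyes.snapshot("wrist"); c=cam("wrist")
v,u=np.where(d>0); P=pts(c,np.c_[u,v],d[v,u]); K0=np.array([467.5,-321])
m=(np.linalg.norm(P[:,:2]-K0,axis=1)<40)&(P[:,2]>98)&(P[:,2]<108)
k,wh,a=rect(P[m]); col=im[v,u].astype(int); w=m&(col.min(1)>130); W=P[w].mean(0)
g=green(im)[v,u]&(np.linalg.norm(P[:,:2]-K0,axis=1)<70)&(P[:,2]>64); G=P[g].mean(0)
print("bar",k,wh,90+a,"white dir",np.degrees(np.arctan2(W[1]-k[1],W[0]-k[0])),"green",G,np.degrees(np.arctan2(G[1]-k[1],G[0]-k[0])))
save("w6.png",im)
im,d=eyes.snapshot("top"); c=cam("top"); B=np.c_[UX,UY,EZ]
v,u=np.where(yellow(im)&(d>0)); q=(pts(c,np.c_[u,v],d[v,u])-PAD)@B; q=q[(q[:,2]>70)&(abs(q[:,1])<75)&(abs(q[:,0])<40)]
print("plate",len(q),np.percentile(q,[2,50,98],axis=0) if len(q) else 0)
```

```text
[ 467.65 -320.36  192.73] [-179.94   -0.09  128.2 ] [ 0.05 -0.58  0.54]
bar [ 469.46 -320.73] [13.98 56.5 ] 127.89891 white dir 129.03797219693 green [ 437.59 -280.38   68.27] 128.29977605465325
plate 333 [[ -6.26 -53.48  76.99]
 [  0.4   -0.23  90.2 ]
 [  8.65  52.07  93.5 ]]
```

View pics/w6.png

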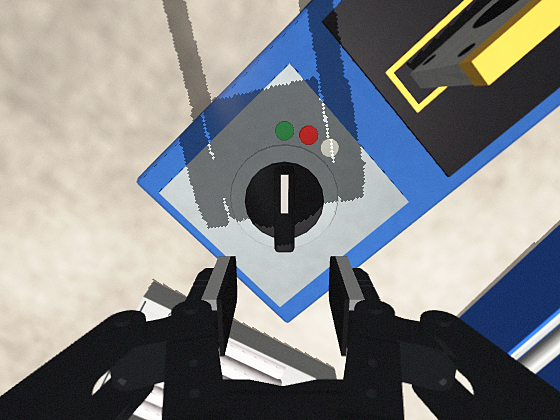

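The pointer line (285,190) aims at the green tab (285,130): bar at 127.9°, tab at 128.3°. The plate stands centred in the outline, and the arm is clear.

```bash
python3 -c "
from bench import job; print(job.hand_in())"
```

```text
the job is handed in; nothing more can be done
None
```

The plate is standing by itself, band up and centred inside the pad outline, the selector points at the green tab to within about 1° by the wrist camera, and the job is handed in; the hand-in returned no verdict.

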